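# Click the amber filter into the inspection light path

### The job

On the inspection rig, flick the filter wheel round with a fingertip on the ribs of its edge, click by click, until the amber filter has clicked into the light path between the lamp and the camera. Count the clicks and stop there: turn the way that brings the amber filter round before the empty hole next to it, because that hole must never swing into the light path. Do not shift or lift the rig, and leave everything around it where it stands.

Things in the scene. Friction and masses are not known exactly. Their poses are not given: they have to be found in the camera images.
- rig: The inspection rig, loose, 4 kg, on rubber feet; base plate 390 x 120 mm. Origin on the table under the middle of the filter wheel; x runs along its rail and light path, z is up. Camera, glass slide and wheel mount plate lie on its -x side, the lamp on its +x side. Nothing but the wheel stands higher than 165 mm.
- filter_wheel (a joint): Angle (rad) of the filter wheel on its level axle along the rig's x. It clicks to rest every 45 degrees (0.785). 0: amber filter in the light path; +0.785: empty hole there. It starts 2 to 4 clicks below 0. As it grows, the wheel's top moves to the rig's +y. About 3 N on a rib turns it; a little past half a click it snaps on to the next rest by itself.
- wheel_axle (a point): Centre of the wheel, 131 mm above the table. Dark disc of radius 56, 12 mm thick along x, with 8 silver finger ribs on its edge: bars 10 mm thick, along x from -8 to +10 mm, centred 68 mm from the axle (reach 73). At rest two ribs stand 22.5 degrees either side of the top (26 mm to either side along the rig's y, 63 mm above the axle) with bare rim between them.
- light_path (a point): Where the light path crosses the wheel: straight below the axle, 43 mm under it, 88 mm above the table.
- amber_filter (a point): Centre of the amber (orange-yellow) filter, a 25 mm glass disc in a steel ring, 43 mm from the axle; it turns with the wheel.
- empty_hole (a point): Centre of the one hole without glass, next to the amber filter, 43 mm from the axle. Order in which the stations come to the light path as the joint grows: violet (-4 clicks), dark grey (-3), blue (-2), green (-1), amber (0), empty hole (+1), frosted white, teal.
- lamp_front (a point): Centre of the front face of the silver finned lamp, 76 mm from the wheel's middle along the rig's +x; the lamp reaches back to 168 mm and up to 114 mm above the table.
- lens_front (a point): Centre of the front of the camera's black lens, 87 mm from the wheel's middle along the rig's -x; the camera reaches back to 186 mm and up to 110 mm above the table. Between lens and wheel: slide holder, 104 mm high, and at x -12 to -36 mm the wheel's mount plate (80 mm wide, 164 mm high) with its detent housing (165 mm high).
- tip_jar: Clear jar with a blue cap, 52 mm diameter, 62 mm high, beside the rig. Origin at the centre of its underside.
- solvent: White bottle with a red cap, 54 mm diameter, 135 mm high. Origin at the centre of its underside.
- dish: Aluminium weighing dish, 64 mm diameter, 18 mm high. Origin at the centre of its underside.
- slide_box: Blue slide box, 50 x 50 x 30 mm. Origin at the centre of its underside.
- syringe: Black syringe barrel lying along its x axis, 27 mm diameter, 125 mm long, with an orange cap. Origin under its middle.
- tweezers: Steel tweezers lying along their x axis, 125 mm long, 8 mm high. Origin under their middle.
- driver: Screwdriver with a yellow handle lying along its x axis, 150 mm long.

How it is judged:
At the end, for the whole second after the job is handed in: The wheel rests clicked in with the amber filter within 4 mm of the light path, and the rig stands still (distance between amber_filter and light_path below 0.004 m and velocity of joint filter_wheel between -0.1 and 0.1 rad/s and linear speed of rig below 0.01 m/s); the robot touches nothing.
It fails at once if the empty hole swung into the light path (wheel turned more than half a click past the amber filter, or brought round the other way) (distance between empty_hole and light_path below 0.0165 m).
It fails at once if the rig was shifted by more than 10 mm, lifted or tipped (distance of any of rig, light_path from where it was at the start of the episode above 0.01 m or angle between rig's own z axis and vertical above 0.08 rad).
It fails at once if something beside the rig was moved by more than 20 mm (distance of any of tip_jar, solvent, dish, slide_box, syringe, tweezers, driver from where it was at the start of the episode above 0.02 m).
It fails at once if something other than the fingers pushed on the rig or its wheel (contact force between the arm and rig above 3 N).
It also fails if it takes over 48 s, if anything falls off the work surface, if the arm or the gripper's body presses on something with over 40 N, if the wrist force passes 120 N, or if a joint passes its speed limit or range.

### The arm

A 6-joint arm with a two-finger parallel gripper is mounted at the origin on the work surface. World frame = base frame: x ahead of the robot, y to its left, z up, the work surface at z = 0. Lengths are in m, angles in rad, forces in N, time in s.
With the tool pointing down it reaches from about 0.25 to 0.8 m from the base axis. Payload 3.9 kg.
Tool frame: the origin (TCP) lies at the very end of the fingers, on their centre line; the grasp point (between the pads) lies 19 mm behind it; z points along the fingers, y is the direction in which the jaws open and shut (so a half turn about z gives the same grasp; the last joint's range is limited). The gripper opens to 85 mm and grips with 20 to 120 N. Pads are 22 mm wide; open, the fingers measure 114 mm over their backs; the gripper's body (76 mm by 85 mm) begins 54 mm behind the grasp point. The pads swing forward as they close: fully open they stand 13 mm farther back than shut.
Start: joints at [1.115, 0.26, -0.138, 1.173, 0, 1.571], TCP at [0.231, 0.471, 0.231] pointing down, gripper open.
Joint ranges: [-2.78, 2.78], [-0.83, 1.72], [-1.28, 1.37], [-1.9, 2.12], [-1.57, 1.48], [-3.14, 3.14]. Speed limits (rad/s): [2.57, 2.57, 3.14, 3.14, 3.14, 3.14].

### API

Orientations are given as a unit quaternion [x, y, z, w].
In Python, from rig import get_obs, read_camera, camera_model, hand_in gives the robot as it stands. The module is installed in compiled form; this text tells all that it offers.
- The arm moves only by the tool jog_arm, never from a script. Its arguments are lists of equal length, an entry for each row: "jaw": the closure, from 0 (fully open) to 1 (shut); "xyz": the shift along the tool's x, y, z in m, a list of three; "twist": the turn, a rotation vector about the tool's x, y, z in degrees, a list of three. A call has 1 to 10 rows; each row is the pose to reach, as a shift and turn from the pose commanded when the call began, along the tool's axes at that moment; what a row does not reach only later rows make up. A row lasts 1/12 s, in which the tool goes at most 41.7 mm and 7.16 degrees, less where a joint would pass 70% of its speed; a pose out of reach is approached as far as the arm can. A call with a gripper value outside its range is refused whole. The fingers move at their own pace and stop on an object; "grip_force" is the grip in N (left out, the last holds). Time passes only in rows, so rows that repeat a pose let the fingers close. It gives the time, the measured TCP pose, the force and the opening at its end, in the units of the state.
- get_obs(): the state, without advancing time (a new reading comes with each control period).
- read_camera(name): name is "side" or "top" or "wrist"; returns the picture (400x640x3 uint8, red, green, blue); there is no depth.
- camera_model(name): a dict with "fovy" (degrees; the focal length in pixels is half the picture's height over the tangent of half this angle, whatever the lens; pixels are square), "cx", "cy" (the principal point, pixels), "extrinsics" (4x4, takes a point from camera to world coordinates). Camera axes: x right, y down, z forward; pixel columns grow to the right and rows downward; lengths in m; the calibration is good to about 2 mm. A picture is of the moment at which its call begins: read the wrist's pose just before it. camera_model takes no time and is no camera call; for the wrist camera it gives the pose at the moment of the call.
- hand_in(): hands the job in, once; it reports no verdict.
The state is a dict: "clock": time; "joint_positions": joint angles; "qd": joint speeds; "effort": joint torques, N m; "tcp_pos": TCP position; "ee_rot": TCP orientation; "force": force on the tool from outside, world axes, zero at the start; "wrist_torque": the same for the moment, N m; "opening": finger opening in m.
Only numpy, scipy, OpenCV 4.12 (cv2) and the standard library are available. Lean on these libraries where they do the work, as an engineer would, in place of code of your own. Each camera call takes 0.05 s, during which the arm holds its last target. There are 200 camera calls.

## Working session

There is one attempt and no reset: what is moved stays moved. The work goes in short steps, Python scripts to look and compute and a tool call to move; the robot and the scene stay as the last step left them, time stands still between calls to the robot, and variables do not carry over. Pictures are saved under pics/ and viewed, about 8 in all and at most 12, crops included, and the job is handed in when it is done.

Besides the shell and the picture viewer there is one more tool, called after "Emit:" by a JSON object that holds its "api" and its "payload". jog_arm: Moves the arm, as the interface text tells. Its arguments: {"type":"object","properties":{"jaw":{"type":"array","items":{"type":"number"}},"xyz":{"type":"array","items":{"type":"array","items":{"type":"number"}}},"twist":{"type":"array","items":{"type":"array","items":{"type":"number"}}},"grip_force":{"type":"number"}},"required":["jaw","xyz","twist"]}

```bash
mkdir -p pics
python3 - <<'E'
from rig import *
import cv2,numpy as np
for n in("top","side"):
    cv2.imwrite(f"pics/{n}0.png",read_camera(n)[:,:,::-1]); m=camera_model(n); print(n,m["fovy"],m["cx"],m["cy"],np.round(m["extrinsics"],4).tolist())
o=get_obs();print(o)
E
```

```text
top 50.26307692086696 318.32983365523523 197.1873882508262 [[-0.011, -0.9989, 0.0459, 0.4995], [-0.9998, 0.0118, 0.0181, 0.0299], [-0.0187, -0.0457, -0.9988, 1.2252], [0.0, 0.0, 0.0, 1.0]]
side 56.465905177527226 324.1544190933 199.31981799159794 [[0.9743, -0.1181, 0.1918, 0.3875], [-0.225, -0.4742, 0.8512, -0.7375], [-0.0096, -0.8724, -0.4886, 0.5525], [0.0, 0.0, 0.0, 1.0]]
{'clock': 0.1, 'joint_positions': array([ 1.11499819e+00,  2.60620767e-01, -1.39253647e-01,  1.17272049e+00,
        1.67526310e-05,  1.57080175e+00]), 'qd': array([-0.00118299, -0.00110451,  0.00354397, -0.00104379, -0.0011092 ,
        0.00119686]), 'effort': array([-3.56000655e-04, -4.06507659e+01,  2.54528117e+01,  1.01210590e-02,
       -6.78866013e-05, -8.98933195e-08]), 'tcp_pos': array([0.23081266, 0.47084098, 0.23054174]), 'ee_rot': array([ 2.25933975e-01,  9.74142202e-01, -8.74145738e-04, -2.11335310e-04]), 'force': array([ 0.10533792, -0.69739186, -0.45812588]), 'wrist_torque': array([ 0.00829302,  0.01007756, -0.00418116]), 'opening': 0.08555068191026076}
```

View pics/top0.png

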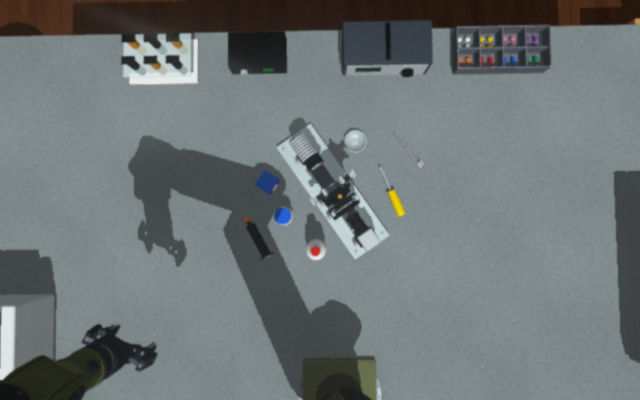

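View pics/side0.png

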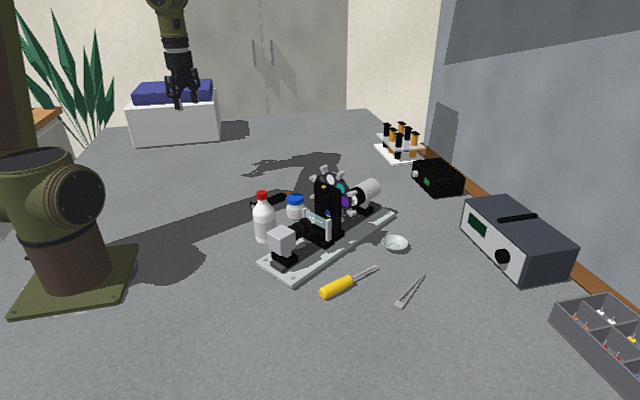

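The top view shows the rig lying diagonally: lamp at (308,145), wheel about (335,185), camera about (358,228). The side view shows the wheel at about (330,195). I'll enlarge both next.

Run:
```python
import cv2,numpy as np
t=cv2.imread("pics/top0.png")[110:270,260:420]; s=cv2.imread("pics/side0.png")[155:295,250:410]
f=lambda a,k:cv2.resize(a,None,fx=k,fy=k,interpolation=cv2.INTER_CUBIC)
a=f(t,3.75);cv2.imwrite("pics/topc.png",a)
cv2.imwrite("pics/sidec.png",f(s,4))
```

```text
(no output)
```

View pics/topc.png

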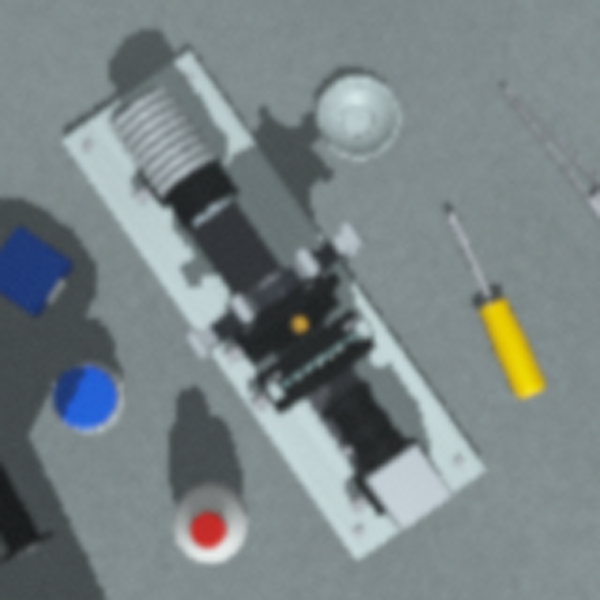

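View pics/sidec.png

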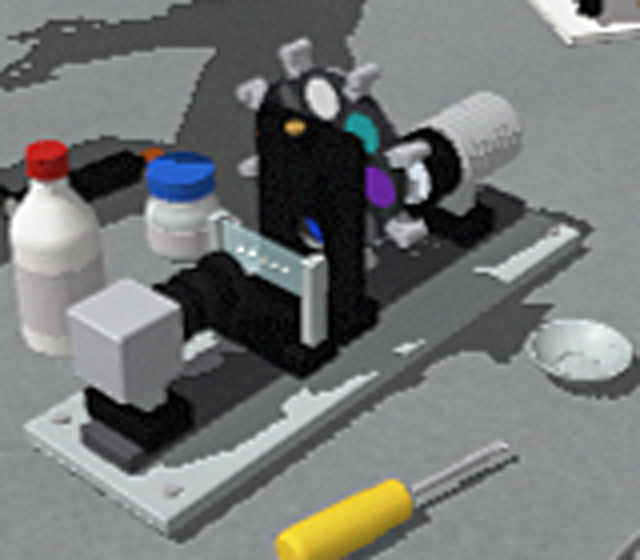

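The side crop shows white at the wheel's top (322,97), then teal and violet clockwise, with blue showing at the light-path opening (315,232). The joint is therefore at −2 clicks and needs +2, with the top moving to rig +y. In the top crop the two upper ribs are at (243,305) and (307,262), and the plate corners are clear.

```bash
cat > h.py <<'E'
from rig import *
import numpy as np
from scipy.spatial.transform import Rotation as R
def ray(n,u,v,z,m=None):
    m=m or camera_model(n); f=200/np.tan(np.radians(m["fovy"]/2)); E=np.array(m["extrinsics"])
    d=E[:3,:3]@[(u-m["cx"])/f,(v-m["cy"])/f,1]; o=E[:3,3]; return o+d*(z-o[2])/d[2]
E
python3 - <<'E'
from h import *
T=lambda u,v,z:ray("top",260+(u+.5)/3.75-.5,110+(v+.5)/3.75-.5,z)[:2]
c=[T(u,v,.012) for u,v in((65,138),(190,50),(485,468),(358,558))]
ax=(c[0]+c[1]-c[2]-c[3])/2; print("len",np.linalg.norm(ax),np.linalg.norm(c[0]-c[1]),"centre",np.mean(c,0)); th=np.arctan2(ax[1],ax[0]); print("yaw",np.degrees(th))
X=np.array([np.cos(th),np.sin(th)]);Y=np.array([-X[1],X[0]])
a,b=T(243,305,.199),T(307,262,.199); o,p=T(203,340,.16),T(346,240,.16)
print("ribs",a,b,np.linalg.norm(a-b),np.degrees(np.arctan2(*(a-b)[::-1]))-90,"mid",(a+b)/2,"outer mid",(o+p)/2,np.linalg.norm(o-p),"dot",T(300,324,.165))
q=get_obs();M=R.from_quat(q["ee_rot"]).as_matrix();print(M.round(3),q["tcp_pos"]); 
W=(a+b)/2-X*.001
print("W",W, "tool y yaw",np.degrees(np.arctan2(M[1,1],M[0,1])))
E
```

```text
len 0.3892585667213778 0.11710944478166664 centre [0.57486358 0.01123311]
yaw 34.28649687111909
ribs [0.56145612 0.03367091] [ 0.58866156 -0.00780986] 0.049606350989189446 33.25912862738571 mid [0.57505884 0.01293052] outer mid [0.57360449 0.01264989] 0.11651405873131249 dot [ 0.55042732 -0.00386498]
[[-0.898  0.44  -0.001]
 [ 0.44   0.898 -0.002]
 [ 0.    -0.002 -1.   ]] [0.23081266 0.47084098 0.23054174]
W [0.57423261 0.01236719] tool y yaw 63.88437953151168
```

Emit:
{"api": "jog_arm", "payload": {"jaw": [1,1,1,1,1,1,1,1,1,1], "xyz": [[-0.02,-0.01,-0.03],[-0.05,-0.025,-0.03],[-0.08,-0.041,-0.03],[-0.11,-0.057,-0.03],[-0.14,-0.072,-0.03],[-0.17,-0.088,-0.03],[-0.2,-0.103,-0.03],[-0.23,-0.119,-0.03],[-0.26,-0.134,-0.03],[-0.29,-0.15,-0.03]], "twist": [[0,0,5],[0,0,10],[0,0,15],[0,0,20],[0,0,25],[0,0,29.7],[0,0,29.7],[0,0,29.7],[0,0,29.7],[0,0,29.7]]}}

```text
clock: 0.93
tcp_pos: [0.426, 0.2075, 0.261]
ee_rot: [0.468, 0.884, -0.0, -0.0]
force: [1.8, 0.5, 0.3]
opening: 0.0001
```

```bash
cat > go.py <<'E'
from h import *
th=np.radians(34.2);X=np.array([np.cos(th),np.sin(th)]);Y=np.array([-X[1],X[0]]);W=np.array([.5745,.012])
def st():
    q=get_obs();M=R.from_quat(q["ee_rot"]).as_matrix();d=q["tcp_pos"][:2]-W
    print("t",q["clock"],"tcp in rig",np.round([d@X,d@Y,q["tcp_pos"][2]],4),"xaxis yaw",np.degrees(np.arctan2(M[1,0],M[0,0])),"zax",M[:,2].round(3),"F rig",np.round([q["force"][:2]@X,q["force"][:2]@Y,q["force"][2]],2))
    return q,M
def to(x,y,z):
    q,M=st();t=np.r_[W+X*x+Y*y,z];print("shift tool",(M.T@(t-q["tcp_pos"])).round(4))
E
python3 -c "
from go import *
to(.001,-.054,.26)"
```

```text
t 0.9333 tcp in rig [-0.013   0.2452  0.261 ] xaxis yaw 124.18859788325986 zax [-0. -0. -1.] F rig [ 1.79 -0.57  0.26]
shift tool [-0.2992  0.014   0.001 ]
```

Emit:
{"api": "jog_arm", "payload": {"jaw": [1,1,1,1,1,1,1,1,1,1], "xyz": [[-0.035,0.002,0],[-0.07,0.004,0],[-0.105,0.006,0],[-0.14,0.008,0],[-0.175,0.01,0],[-0.21,0.012,0],[-0.245,0.014,0],[-0.28,0.014,0],[-0.299,0.014,0],[-0.299,0.014,0]], "twist": [[0,0,0],[0,0,0],[0,0,0],[0,0,0],[0,0,0],[0,0,0],[0,0,0],[0,0,0],[0,0,0],[0,0,0]]}}

```text
clock: 1.77
tcp_pos: [0.6069, -0.034, 0.2599]
ee_rot: [0.47, 0.883, -0.001, 0.0]
force: [1.0, 0.3, -0.1]
opening: 0.0001
```

Run:
```python
from go import *
import cv2
st()
m=camera_model("wrist");im=read_camera("wrist");cv2.imwrite("pics/w1.png",im[:,:,::-1])
print(m["fovy"],m["cx"],m["cy"],np.round(m["extrinsics"],4).tolist())
to(.001,-.054,.192)
```

```text
t 1.7667 tcp in rig [ 0.0009 -0.0563  0.2599] xaxis yaw 123.93264146941691 zax [-0.    -0.001 -1.   ] F rig [ 1.01 -0.27 -0.07]
64.79750769725803 319.2180939673462 200.92341838713264 [[0.8303, 0.5359, 0.1531, 0.5689], [0.5574, -0.7982, -0.2286, 0.0236], [-0.0003, 0.2751, -0.9614, 0.4017], [0.0, 0.0, 0.0, 1.0]]
t 1.8167 tcp in rig [ 0.0008 -0.054   0.2601] xaxis yaw 124.00810080372118 zax [-0.002  0.    -1.   ] F rig [ 0.37  1.14 -0.66]
shift tool [-0.0001  0.0003  0.0681]
```

View pics/w1.png

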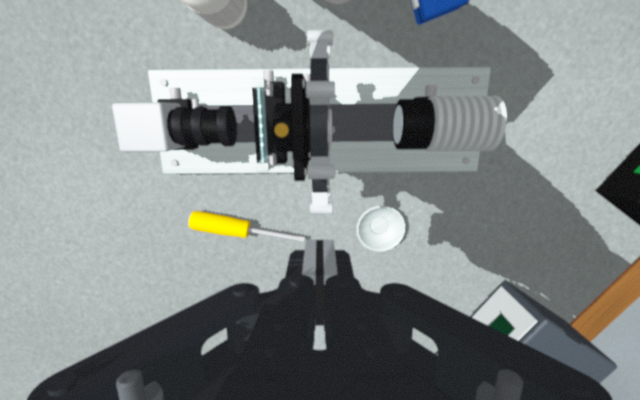

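The wrist view shows the upper ribs at about (320,90) and (320,171), the outer ribs at (320,42) and (320,200), and the fingertips at (320,243), in line with the wheel. Checking the numbers.

Run:
```python
from go import *
m=camera_model("wrist")
for u,v,z in((320,89,.199),(320,171,.199),(320,40,.16),(320,202,.16),(320,243,.26)):
    d=ray("wrist",u,v,z,m)[:2]-W; print(u,v,np.round([d@X,d@Y],4))
```

```text
320 89 [0.0021 0.0279]
320 171 [ 0.002  -0.0226]
320 40 [0.0023 0.0627]
320 202 [ 0.0019 -0.0548]
320 243 [ 0.0018 -0.0468]
```

Emit:
{"api": "jog_arm", "payload": {"jaw": [1,1,1,1,1,1], "xyz": [[0,0,0.02],[0,0,0.04],[0,0,0.055],[0,0,0.064],[0,0,0.067],[0,0,0.067]], "twist": [[0,0,0],[0,0,0],[0,0,0],[0,0,0],[0,0,0],[0,0,0]]}}

```text
clock: 2.32
tcp_pos: [0.6041, -0.0296, 0.1937]
ee_rot: [0.468, 0.884, -0.0, -0.001]
force: [-0.2, 0.4, 0.1]
opening: -0.0002
```

Emit:
{"api": "jog_arm", "payload": {"jaw": [1,1,1,1,1,1], "xyz": [[0.004,0,0],[0.008,0,0],[0.011,0,0],[0.014,0,0],[0.017,0,0],[0.02,0,0]], "twist": [[0,0,0],[0,0,0],[0,0,0],[0,0,0],[0,0,0],[0,0,0]]}}

```text
clock: 2.82
tcp_pos: [0.5961, -0.016, 0.1968]
ee_rot: [0.469, 0.883, -0.001, 0.004]
force: [1.3, -7.3, 10.6]
opening: 0.0001
```

Run:
```python
from go import *
import cv2
st()
w=read_camera("wrist")[0:260,200:440,::-1];st()
s=read_camera("side")[155:285,260:420,::-1]
f=lambda a,k:cv2.resize(a,None,fx=k,fy=k,interpolation=cv2.INTER_CUBIC)
w=f(w,2);s=f(s,520/130*.75);c=np.zeros((520,w.shape[1]+s.shape[1]+0,3),np.uint8);c[:,:480]=w;c[:s.shape[0],480:]=s
cv2.imwrite("pics/c1.png",cv2.resize(c,(int(c.shape[1]*.83),int(520*.83))))
```

```text
t 2.8167 tcp in rig [ 0.0021 -0.0353  0.1968] xaxis yaw 124.12383886104342 zax [ 0.006 -0.005 -1.   ] F rig [-3.   -6.73 10.59]
t 2.8667 tcp in rig [ 0.0021 -0.0348  0.1971] xaxis yaw 124.1385478116744 zax [ 0.006 -0.005 -1.   ] F rig [-2.45 -6.56  7.84]
```

View pics/c1.png

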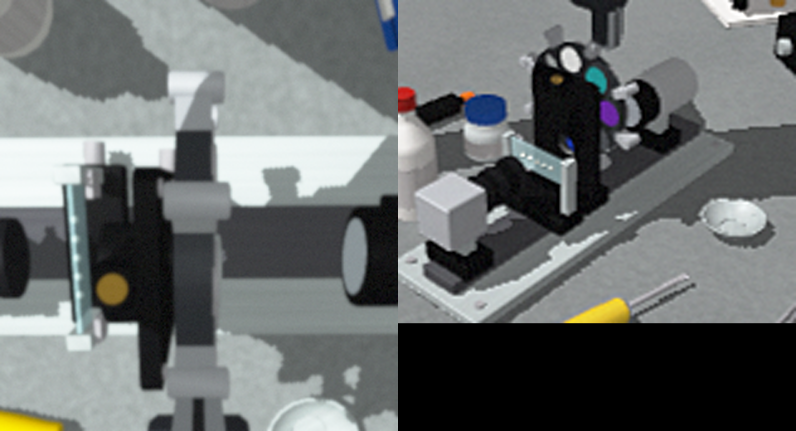

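The wrist and side crops show the fingertip against the near rib, (200,385) in the wrist half, but riding up on it: force z is +10 N and the wheel hasn't moved. I'll back off, go lower and push again while rising slightly to clear the rim.

Emit:
{"api": "jog_arm", "payload": {"jaw": [1,1,1,1,1,1], "xyz": [[-0.01,0,0],[-0.021,0,0],[-0.021,0,0.004],[-0.021,0,0.009],[-0.021,0,0.009],[-0.021,0,0.009]], "twist": [[0,0,0],[0,0,0],[0,0,0],[0,0,0],[0,0,0],[0,0,0]]}}

```text
clock: 3.42
tcp_pos: [0.6046, -0.031, 0.184]
ee_rot: [0.468, 0.884, -0.0, -0.001]
force: [-0.9, -0.3, 0.2]
opening: 0.0001
```

```bash
python3 -c "
from go import *
to(.001,-.034,.185)"
```

```text
t 3.4167 tcp in rig [ 0.0007 -0.0524  0.184 ] xaxis yaw 124.19053911140074 zax [-0.003  0.001 -1.   ] F rig [-0.93  0.28  0.16]
shift tool [ 0.0185  0.0003 -0.0009]
```

Emit:
{"api": "jog_arm", "payload": {"jaw": [1,1,1,1,1,1,1,1], "xyz": [[0.004,0,0],[0.008,0,0],[0.011,0,0],[0.013,0,0],[0.015,0,-0.001],[0.017,0,-0.001],[0.019,0,-0.001],[0.021,0,-0.002]], "twist": [[0,0,0],[0,0,0],[0,0,0],[0,0,0],[0,0,0],[0,0,0],[0,0,0],[0,0,0]]}}

```text
clock: 4.08
tcp_pos: [0.5944, -0.0138, 0.1879]
ee_rot: [0.468, 0.884, 0.0, 0.001]
force: [1.9, -2.3, 2.7]
opening: 0.0003
```

```bash
python3 -c "
from go import *
to(.001,-.030,.187)"
```

```text
t 4.0833 tcp in rig [ 0.0019 -0.0325  0.1879] xaxis yaw 124.1697091099984 zax [ 0.002  0.    -1.   ] F rig [ 0.29 -2.93  2.68]
shift tool [ 0.0025 -0.0009  0.0009]
```

Emit:
{"api": "jog_arm", "payload": {"jaw": [1,1,1,1,1,1], "xyz": [[0.002,0,-0.001],[0.004,0,-0.001],[0.006,0,-0.002],[0.008,0,-0.003],[0.01,0,-0.003],[0.01,0,-0.003]], "twist": [[0,0,0],[0,0,0],[0,0,0],[0,0,0],[0,0,0],[0,0,0]]}}

```text
clock: 4.58
tcp_pos: [0.5874, -0.0049, 0.19]
ee_rot: [0.468, 0.884, -0.0, -0.001]
force: [-0.3, -0.2, 0.0]
opening: 0.0002
```

Run:
```python
from go import *
import cv2
st()
s=read_camera("side")[155:285,260:420,::-1];st()
cv2.imwrite("pics/s2.png",cv2.resize(s,None,fx=4,fy=4,interpolation=cv2.INTER_CUBIC))
```

```text
t 4.5833 tcp in rig [ 0.0012 -0.0212  0.19  ] xaxis yaw 124.22024704436063 zax [-0.001  0.001 -1.   ] F rig [-0.3   0.01  0.03]
t 4.6333 tcp in rig [ 0.0011 -0.0214  0.19  ] xaxis yaw 124.21512611679157 zax [-0.001  0.001 -1.   ] F rig [-0.27 -0.67 -0.21]
```

View pics/s2.png

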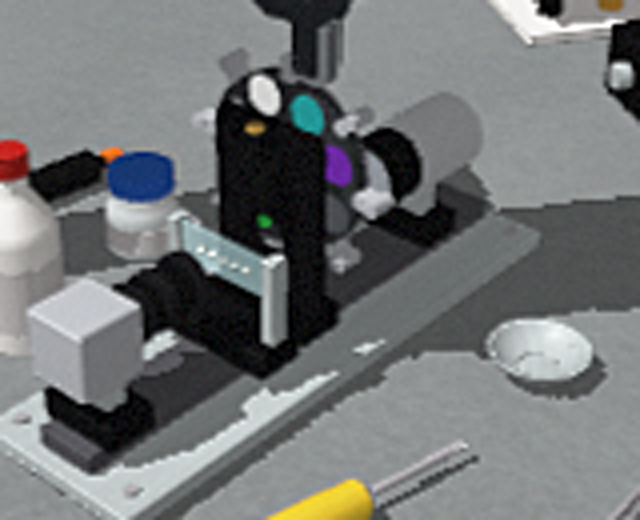

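The side crop shows teal (307,115) and white (265,95) about half a click round, with green entering the opening (265,220). The wheel is near its tipping point, so I'll nudge it further.

Emit:
{"api": "jog_arm", "payload": {"jaw": [1,1,1,1,1,1], "xyz": [[0.002,0,-0.001],[0.003,0,-0.001],[0.004,0,-0.001],[0.005,0,-0.001],[0.005,0,-0.001],[0.005,0,-0.001]], "twist": [[0,0,0],[0,0,0],[0,0,0],[0,0,0],[0,0,0],[0,0,0]]}}

```text
clock: 5.13
tcp_pos: [0.5853, -0.0013, 0.1913]
ee_rot: [0.468, 0.884, 0.0, -0.0]
force: [-0.6, 0.1, -0.4]
opening: 0.0001
```

```bash
cat > seg.py <<'E'
import cv2,numpy as np
from go import *
def seg(tag):
    im=read_camera("side"); cv2.imwrite(f"pics/{tag}.png",im[:,:,::-1])
    h=cv2.cvtColor(im[:,:,::-1].copy(),cv2.COLOR_BGR2HSV)[155:285,260:420]
    for n,lo,hi in(("teal",(80,120,80),(95,255,255)),("violet",(130,120,60),(150,255,255)),("blue",(105,150,60),(125,255,255)),("green",(50,120,50),(75,255,255)),("amber",(8,120,80),(28,255,255))):
        k,_,s,c=cv2.connectedComponentsWithStats(cv2.inRange(h,lo,hi))
        print(n,[(np.round(c[i]*4).astype(int).tolist(),int(s[i,4])) for i in range(1,k) if s[i,4]>3])
E
python3 -c "
from seg import *
st();seg('s3');st()"
```

```text
t 5.1333 tcp in rig [ 0.0014 -0.0171  0.1913] xaxis yaw 124.18876070943325 zax [-0.  0. -1.] F rig [-0.43  0.37 -0.37]
teal [([302, 110], 66)]
violet [([335, 160], 60)]
blue [([139, 174], 164)]
green [([264, 222], 17)]
amber [([608, 3], 12), ([252, 127], 12), ([108, 152], 13), ([330, 503], 160)]
t 5.1833 tcp in rig [ 0.0014 -0.0171  0.1913] xaxis yaw 124.18794075194647 zax [-0.  0. -1.] F rig [ 0.43  0.74 -0.71]
```

Emit:
{"api": "jog_arm", "payload": {"jaw": [1,1,1,1,1,1,1], "xyz": [[0.001,0,0],[0.002,0,0],[0.003,0,0],[0.004,0,0],[0.004,0,0],[0.004,0,0],[0.004,0,0]], "twist": [[0,0,0],[0,0,0],[0,0,0],[0,0,0],[0,0,0],[0,0,0],[0,0,0]]}}

```text
clock: 5.77
tcp_pos: [0.5831, 0.0019, 0.1913]
ee_rot: [0.468, 0.884, 0.0, -0.0]
force: [0.1, -0.1, -0.2]
opening: 0.0001
```

```bash
python3 -c "
from seg import *
st();seg('s4');st()"
```

```text
t 5.7667 tcp in rig [ 0.0014 -0.0132  0.1913] xaxis yaw 124.1887403516364 zax [-0.  0. -1.] F rig [ 0.01 -0.1  -0.16]
teal [([299, 107], 69)]
violet [([334, 155], 57)]
blue [([139, 175], 165)]
green [([266, 223], 21)]
amber [([609, 3], 14), ([253, 126], 15), ([108, 152], 13), ([330, 503], 160)]
t 5.8167 tcp in rig [ 0.0014 -0.0132  0.1913] xaxis yaw 124.18876860449838 zax [-0.  0. -1.] F rig [ 0.27 -0.08 -0.02]
```

Emit:
{"api": "jog_arm", "payload": {"jaw": [1,1,1,1,1,1,1], "xyz": [[0.001,0,0],[0.002,0,0],[0.003,0,0],[0.004,0,0],[0.004,0,0],[0.004,0,0],[0.004,0,0]], "twist": [[0,0,0],[0,0,0],[0,0,0],[0,0,0],[0,0,0],[0,0,0],[0,0,0]]}}

```text
clock: 6.4
tcp_pos: [0.5809, 0.0052, 0.1913]
ee_rot: [0.468, 0.884, -0.0, 0.0]
force: [-0.1, 0.1, -0.1]
opening: 0.0002
```

```bash
python3 -c "
from seg import *
st();seg('s5');st()"
```

```text
t 6.4 tcp in rig [ 0.0014 -0.0092  0.1913] xaxis yaw 124.18701055070568 zax [ 0. -0. -1.] F rig [-0.06  0.14 -0.14]
teal [([280, 97], 68)]
violet [([322, 130], 55)]
blue [([139, 174], 166), ([328, 227], 24)]
green [([273, 228], 16)]
amber [([608, 3], 12), ([254, 126], 14), ([108, 152], 13), ([330, 503], 160)]
t 6.45 tcp in rig [ 0.0014 -0.0093  0.1913] xaxis yaw 124.18769705006238 zax [ 0. -0. -1.] F rig [0.13 0.08 0.29]
```

First click is in: teal is now at (280,97), where white stood. I'll lift, go back and repeat the same push.

Emit:
{"api": "jog_arm", "payload": {"jaw": [1,1,1,1,1,1,1,1,1,1], "xyz": [[0,0,-0.012],[0,0,-0.028],[0,0,-0.032],[-0.02,0,-0.032],[-0.044,0,-0.032],[-0.044,0,-0.032],[-0.044,0,-0.015],[-0.044,0,0.003],[-0.044,0,0.0065],[-0.044,0,0.0065]], "twist": [[0,0,0],[0,0,0],[0,0,0],[0,0,0],[0,0,0],[0,0,0],[0,0,0],[0,0,0],[0,0,0],[0,0,0]]}}

```text
clock: 7.28
tcp_pos: [0.6041, -0.0311, 0.183]
ee_rot: [0.468, 0.884, -0.001, -0.002]
force: [1.3, -0.1, 0.1]
opening: 0.0002
```

```bash
python3 -c "
from seg import *
st();seg('s6')"
```

```text
t 7.2833 tcp in rig [ 0.0002 -0.0523  0.183 ] xaxis yaw 124.1812535033566 zax [-0.004  0.    -1.   ] F rig [ 0.97 -0.8   0.14]
teal [([280, 97], 68)]
violet [([321, 129], 59)]
blue [([139, 174], 165), ([328, 227], 23)]
green [([273, 228], 17)]
amber [([608, 3], 12), ([254, 127], 10), ([108, 152], 13), ([330, 503], 160)]
```

Still clicked in, nothing disturbed. Second click: same path.

Emit:
{"api": "jog_arm", "payload": {"jaw": [1,1,1,1,1,1,1,1], "xyz": [[0.004,0,0],[0.008,0,0],[0.011,0,0],[0.013,0,0],[0.015,0,-0.001],[0.017,0,-0.001],[0.019,0,-0.001],[0.021,0,-0.002]], "twist": [[0,0,0],[0,0,0],[0,0,0],[0,0,0],[0,0,0],[0,0,0],[0,0,0],[0,0,0]]}}

```text
clock: 8.0
tcp_pos: [0.5944, -0.0138, 0.1873]
ee_rot: [0.468, 0.884, 0.0, 0.001]
force: [1.2, -2.9, 2.9]
opening: 0.0001
```

Emit:
{"api": "jog_arm", "payload": {"jaw": [1,1,1,1,1,1,1,1,1], "xyz": [[0.002,0,-0.001],[0.004,0,-0.001],[0.006,0,-0.002],[0.008,0,-0.003],[0.01,0,-0.003],[0.012,0,-0.004],[0.014,0,-0.004],[0.015,0,-0.004],[0.015,0,-0.004]], "twist": [[0,0,0],[0,0,0],[0,0,0],[0,0,0],[0,0,0],[0,0,0],[0,0,0],[0,0,0],[0,0,0]]}}

```text
clock: 8.75
tcp_pos: [0.5848, -0.001, 0.1906]
ee_rot: [0.468, 0.884, -0.0, -0.001]
force: [-0.4, 0.7, 0.0]
opening: 0.0001
```

```bash
python3 -c "
from seg import *
st();seg('s7')"
```

```text
t 8.75 tcp in rig [ 0.0012 -0.0166  0.1906] xaxis yaw 124.20449213474625 zax [-0.001  0.    -1.   ] F rig [0.05 0.81 0.02]
teal [([259, 93], 61)]
violet [([301, 109], 71)]
blue [([139, 174], 166), ([335, 210], 58)]
green []
amber [([608, 3], 12), ([252, 127], 12), ([108, 152], 13), ([264, 221], 19), ([330, 503], 160)]
```

Amber is entering (264,221), at the same half-way state as before. Continuing with the small final steps.

Emit:
{"api": "jog_arm", "payload": {"jaw": [1,1,1,1,1,1,1,1,1], "xyz": [[0.001,0,0],[0.002,0,0],[0.003,0,0],[0.004,0,0],[0.005,0,0],[0.006,0,0],[0.007,0,0],[0.0075,0,0],[0.0075,0,0]], "twist": [[0,0,0],[0,0,0],[0,0,0],[0,0,0],[0,0,0],[0,0,0],[0,0,0],[0,0,0],[0,0,0]]}}

```text
clock: 9.55
tcp_pos: [0.5811, 0.0049, 0.1908]
ee_rot: [0.468, 0.884, 0.0, -0.0]
force: [-0.0, -0.8, 0.3]
opening: 0.0001
```

```bash
python3 -c "
from seg import *
st();seg('s8')"
```

```text
t 9.55 tcp in rig [ 0.0014 -0.0096  0.1908] xaxis yaw 124.19472708657831 zax [-0.  0. -1.] F rig [-0.48 -0.69  0.3 ]
teal [([242, 94], 36)]
violet [([280, 96], 72)]
blue [([139, 174], 165), ([337, 186], 67)]
green [([328, 227], 24)]
amber [([608, 3], 12), ([253, 126], 15), ([108, 152], 13), ([273, 228], 17), ([330, 503], 160)]
```

Violet is at the top (280,96) and amber in the opening (273,228), so the second click is in. Lifting straight up and clear.

Emit:
{"api": "jog_arm", "payload": {"jaw": [1,1,1,1,1,1,1,1], "xyz": [[0,0,-0.012],[0,0,-0.035],[0,0,-0.06],[0,0,-0.09],[0,0,-0.1],[0,0,-0.1],[0,0,-0.1],[0,0,-0.1]], "twist": [[0,0,0],[0,0,0],[0,0,0],[0,0,0],[0,0,0],[0,0,0],[0,0,0],[0,0,0]]}}

```text
clock: 10.27
tcp_pos: [0.5806, 0.0047, 0.2895]
ee_rot: [0.468, 0.884, -0.0, -0.001]
force: [-0.2, 0.3, -0.5]
opening: -0.0001
```

```bash
python3 -c "
from seg import *
st();seg('s9')
s=cv2.imread('pics/s9.png')[155:285,260:420];cv2.imwrite('pics/s9c.png',cv2.resize(s,None,fx=4,fy=4,interpolation=cv2.INTER_CUBIC))
g=lambda n:cv2.imread(f'pics/{n}.png',0)[225:300,250:300].astype(float) # camera end of rig
print('image shift of rig px',cv2.phaseCorrelate(g('side0'),g('s9')))"
```

```text
t 10.2667 tcp in rig [ 0.0009 -0.0094  0.2895] xaxis yaw 124.1841240216068 zax [-0.002 -0.    -1.   ] F rig [ 0.01  0.35 -0.47]
teal [([242, 94], 36)]
violet [([280, 96], 72)]
blue [([139, 174], 166), ([337, 186], 66)]
green [([328, 227], 24)]
amber [([608, 3], 12), ([253, 125], 16), ([108, 152], 13), ([273, 228], 17), ([330, 503], 160)]
image shift of rig px ((0.0388012480935096, 0.5799763502426885), 0.9315748366518516)
```

View pics/s9c.png

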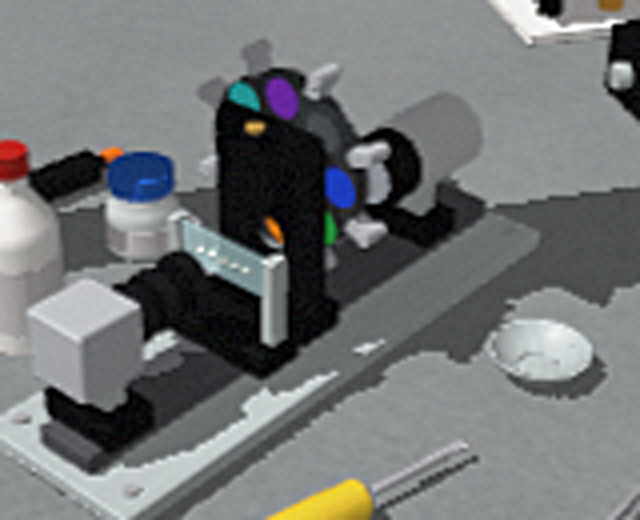

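The final crop shows amber in the light-path opening (273,228), violet on top (280,96), green just past at lower right, and the finger clear. Handing in.

```bash
python3 -c "
from rig import *
hand_in()"
```

```text
the job is handed in; nothing more can be done
```

I turned the filter wheel two clicks towards the rig's +y side, from blue through green to amber, so the empty hole never came into the light path. I then lifted the closed fingers straight up and handed in at about 10 s on the clock.

- **First push:** it slid up the rib (about 10 N upward) without turning the wheel. I backed off, went about 10 mm lower, and both clicks then worked.
- **Last checks:** the final side picture shows amber in the light-path opening, violet at the wheel's top and the fingers about 85 mm above the ribs. The colour positions were the same before and after the lift, so the wheel was at rest.
- **Rig and surroundings:** the rig's picture moved about 0.6 pixel (roughly 1 mm) between the first and last side views. Lighting differed between the two, so that figure is approximate. The bottle, jar, dish and screwdriver look unmoved in that view. I did not take a last top view to check the slide box, syringe and tweezers.
- **Not measured:** the 4 mm amber alignment was judged by matching clicked-in colour positions, not measured directly.

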